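Hook the register stop into the printing jig and tug-test it

ROBOT

A 6-joint arm with a two-finger parallel gripper is mounted at the origin on the work surface. World frame = base frame: x ahead of the robot, y to its left, z up, the work surface at z = 0. Lengths are in m, angles in rad, forces in N, time in s.
With the tool pointing down it reaches from about 0.35 to 0.775 m from the base axis. Payload 5.5 kg.
Tool frame: the origin (TCP) lies at the very end of the fingers, on their centre line; the grasp point (between the pads) lies 19 mm behind it (grip_point_offset is the distance from the TCP to the grasp point, in m); z points along the fingers, y is the direction in which the jaws open and shut (so a half turn about z gives the same grasp; the last joint's range is limited). The gripper opens to 85 mm and grips with 20 to 120 N. Pads are 22 mm wide; open, the fingers measure 114 mm over their backs; the gripper's body (76 mm by 85 mm) begins 54 mm behind the grasp point. The pads swing forward as they close: fully open they stand 13 mm farther back than shut.
Start: joints at [1.032, 0.313, 0.046, 1.304, 0, 1.431], TCP at [0.223, 0.53, 0.192] pointing down, gripper open.
Joint ranges: [-2.76, 2.76], [-0.86, 1.69], [-1.03, 1.26], [-2.2, 2.34], [-1.47, 1.5], [-3.14, 3.14]. Speed limits (rad/s): [2.57, 2.57, 3.14, 3.14, 3.14, 3.14].

INTERFACE

Orientations are given as a unit quaternion [w, x, y, z].
In Python, from workcell import * gives the robot as it stands.
- The arm moves only by the shell command python3 -m crank 'ROWS' [OPENING] [FORCE]. ROWS is a JSON object of lists of equal length, an entry for each row: "travel": the shift along the tool's x, y, z in units of 40 mm (1.0 is 40 mm), a list of three; "turn": the turn about the tool's z in rad. In form: {"travel": [[x, y, z], ...], "turn": [turn, ...]}. A call has 1 to 5 rows; each row is the pose to reach, as a shift and turn from the pose commanded when the call began, along the tool's axes at that moment; what a row does not reach only later rows make up. A row lasts 1/12 s, in which the tool goes at most 41.7 mm and 7.16 degrees, less where a joint would pass 70% of its speed; a pose out of reach is approached as far as the arm can. A call with a gripper value outside its range is refused whole. OPENING is the finger opening in mm, from 0 to 85.4, set as the call begins (- or left out, the last holds). The fingers move at their own pace and stop on an object; FORCE is the grip in N (left out, the last holds). Time passes only in rows, so rows that repeat a pose let the fingers close. It gives the time, the measured TCP pose, the force and the opening at its end, in the units of the state.
- get_state(): the state, without advancing time (a new reading comes with each control period).
- read_camera(name): name is "scene" or "top" or "wrist"; returns a dict with "image" (384x512x3 uint8, red, green, blue), "K" (3x3 intrinsics, pixels), "R" (3x3) and "t" (3): a world point X has camera coordinates R X + t. Camera axes: x right, y down, z forward; pixel columns grow to the right and rows downward; lengths in m; the calibration is good to about 2 mm. The wrist camera is an equidistant fisheye: a pixel r from the principal point sees the ray r / f radians off the axis. A picture is of the moment at which its call begins. There is no depth.
- hand_in(): hands the job in, once; it reports no verdict.
The state is a dict: "clock": time; "joint_pos": joint angles; "qvel": joint speeds; "tau": joint torques, N m; "tcp_pos": TCP position; "orientation": TCP orientation; "wrist_force": force on the tool from outside, world axes, zero at the start; "ft_torque": the same for the moment, N m; "finger_gap": finger opening in m.
Only numpy, scipy, OpenCV 4.12 (cv2) and the standard library are available. Lean on these libraries where they do the work, as an engineer would, in place of code of your own. Each camera call takes 0.05 s, during which the arm holds its last target. There are 200 camera calls.

TASK

Take the register stop out of its wooden parking block, lower its headed foot into the open end of the channel on the plywood printing jig, and slide it along, square to the channel, until it is fully home against the closed end. Then prove that it is caught: pull it straight up with gently rising force to about 13 N and keep that up for half a second, never above 20 N. Finally let it down so that its flange lies flat on the channel again, and let go; do not ram it, and leave the brayer, ink jar and lino block where they are.

Things in the scene. Friction and masses are not known exactly. Their poses are not given: they have to be found in the camera images.
- stop_grip (a point): Register stop, bare metal, 0.12 to 0.21 kg: upright grip block 36 mm (its x) by 16 mm (its y) by 44 mm high on a flange 36 mm (x) by 56 mm (y) by 4 mm thick. This point is the centre of the grip block, 22 mm above the flange's upper face, 26 mm above its underside, 22 mm below the block's top. Grip the block across its y, above the flange.
- stop: The same register stop; origin at the centre of the flange's underside, z up, x along the flange's 36 mm side. Below the origin a round neck of 8 mm diameter runs down 22 mm to a round head of 24 mm diameter, 5 mm thick. At the start it stands upright in the parking block, flange on the block's top.
- park: Wooden parking block, fixed, 80 x 80 x 45 mm, origin at the centre of its underside, with a 31 mm wide, 39 mm deep hole in the middle of its top, in which the stop's head and neck hang free.
- jig: Printing jig, fixed: plywood board 200 mm (x) by 150 mm (y) by 12 mm, origin at the centre of its underside, z up. On it along x, centred on y = 0, an aluminium channel open on top: walls from y = 17 to 30 mm on either side, x = -70 to 70 mm, tops at z = 52 mm; inner floor at z = 16 mm; inner ends at x = -60 and +60 mm. The open end is at -x, the closed (lipped) end at +x.
- jig_open (a point): Where the stop's origin lies (jig x = -40, y = 0, z = 52 mm) when lowered into the channel's open end, flange on the wall tops. Here, from jig x = -60 to -20 mm, nothing covers the 34 mm wide channel, so the head drops in. Axes as the jig's. From here the stop slides 88 mm along the jig's +x, its x along the jig's x either way round.
- jig_home (a point): Where the stop's origin lies when fully home (jig x = 48, y = 0, z = 52 mm): its head has met the channel's inner end, its head is under the lips, its neck is between them and its flange lies on the wall tops. Axes as the jig's.
- lips: The two sprung steel lips in the channel, 4 mm thick, a 12 mm slot between them from jig x = -6 to 60 mm, flaring open from -6 to -18 mm. Origin: a fixed point 34 mm above the jig's. They are shimmed differently each time: their underside lies 0 to 8 mm above it, so the stop at home lifts freely 4 to 12 mm, to be felt, until its head bears on them; then they yield 1 mm per 6 N, safe up to 20 N.
- inkjar_mark (a point): Ink jar with black lid, 60 mm wide, 65 mm high; the point is the centre of its underside. Leave alone.
- brayer: Brayer (rubber ink roller 36 mm thick, 80 mm wide, on a wooden handle along its -x, 170 mm long in all, 40 mm high); origin under the roller's middle on the table. Leave alone.
- linoblock: Wood-mounted lino block 100 x 70 x 22 mm; origin at the centre of its underside. Leave alone.
Mind the look-alikes: they are no part of the job. Leave any red look-alike of the stop alone.

How it is judged:
By the outcome, as a careful person would: the job done as asked, in the order asked, and still so for the second after the job is handed in, with the robot touching nothing.
It also fails if it takes over 64 s, if anything falls off the work surface, if the arm or the gripper's body presses on something with over 40 N, if the wrist force passes 120 N, or if a joint passes its speed limit or range.

## Working session

There is one attempt and no reset: what is moved stays moved. The work goes in short steps, Python scripts to look and compute and a shell command to move; the robot and the scene stay as the last step left them, time stands still between calls to the robot, and variables do not carry over. Pictures are saved under pics/ and viewed, about 8 in all and at most 12, crops included, and the job is handed in when it is done.

```bash
mkdir -p pics; ls
python3 - <<'E'
from workcell import *
import cv2,numpy as np
s=get_state();print(s)
ims=[]
for n in("scene","top"):
    c=read_camera(n);np.savez(f"pics/{n}0.npz",**c);print(n,c["K"].tolist(),c["R"].round(4).tolist(),c["t"].tolist())
    cv2.imwrite(f"pics/{n}0.png",c["image"][:,:,::-1]);ims.append(c["image"][:,:,::-1])
E
```

```text
pics
{'clock': 0.0, 'joint_pos': array([1.03240607e+00, 3.14024742e-01, 4.49397586e-02, 1.30356554e+00,
       1.34363003e-05, 1.43118449e+00]), 'qvel': array([0.00034352, 0.00046014, 0.00110612, 0.001106  , 0.00136612,
       0.00117465]), 'tau': array([-2.38214059e-03, -4.80636334e+01,  2.98528469e+01,  1.96297572e-02,
       -5.69292155e-06,  3.46830473e-05]), 'tcp_pos': array([0.22297565, 0.52937015, 0.19127903]), 'orientation': array([-3.14638104e-04,  1.98070601e-01,  9.80187317e-01, -8.72101291e-04]), 'wrist_force': array([-0.13490037,  0.15704808,  0.16740654]), 'ft_torque': array([-0.08031485,  0.00488313,  0.0279013 ]), 'finger_gap': 0.08566517677606647}
scene [[446.5661131422618, 0.0, 254.30007730294244], [0.0, 446.5661131422618, 197.7454395158037], [0.0, 0.0, 1.0]] [[0.8863, 0.4631, 0.0056], [0.3041, -0.5728, -0.7612], [-0.3493, 0.6764, -0.6485]] [-0.5125448219589804, -0.12199251887658125, 1.3479081462652929]
top [[373.4531138749552, 0.0, 255.3954452515416], [0.0, 373.4531138749552, 189.3363805427731], [0.0, 0.0, 1.0]] [[-0.0605, -0.9982, 0.0019], [-0.9749, 0.0587, -0.2148], [0.2143, -0.0149, -0.9767]] [0.03423234257516227, 0.6022751519675763, 0.7682228107143328]
```

View pics/top0.png

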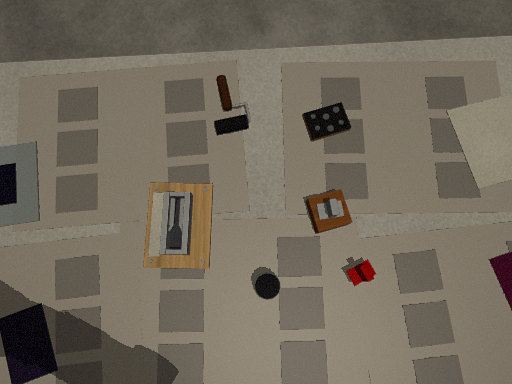

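View pics/scene0.png

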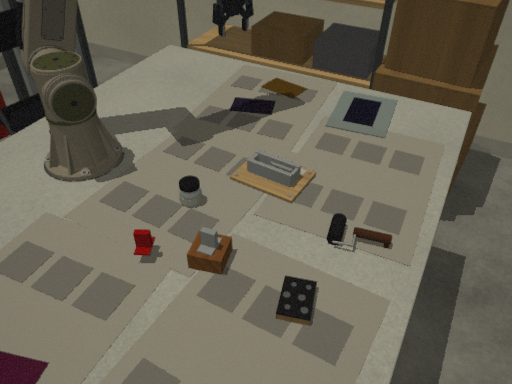

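Top view: the candidates for the stop are the grey block at (330,208), which sits in the brown wooden block, and the red one at (360,270). The grey one fits because it is bare metal and in the parking block. The jig is at (179,225), with its wide (open) end at the bottom, near (175,240). I'll confirm both in an enlarged crop.

Run:
```python
import cv2,numpy as np
i=cv2.imread("pics/top0.png")
a=cv2.resize(i[180:290,300:380],None,fx=5,fy=5,interpolation=cv2.INTER_CUBIC)
b=cv2.resize(i[175:285,140:220],None,fx=5,fy=5,interpolation=cv2.INTER_CUBIC)
cv2.imwrite("pics/crop1.png",cv2.convertScaleAbs(np.hstack([b,a]),alpha=1.5))
```

```text
(no output)
```

View pics/crop1.png

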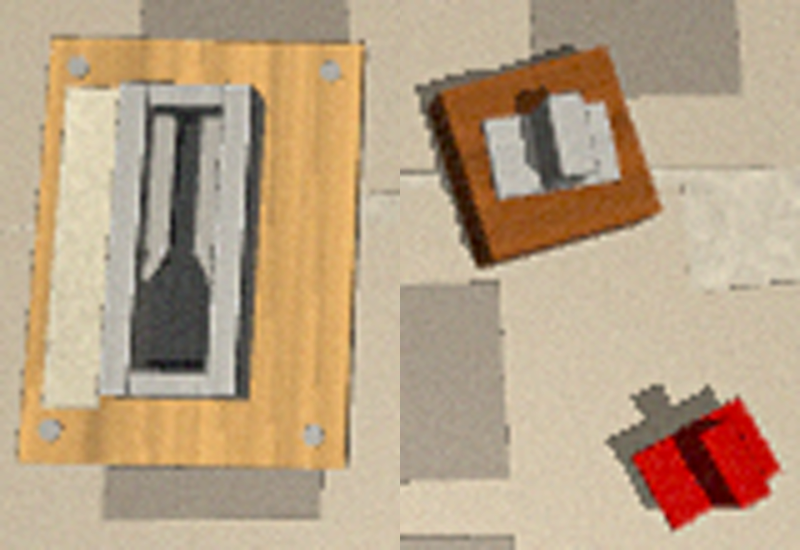

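The crop confirms it: the bare-metal stop is in the park block, with flange corners at crop (483,122), (608,100), (620,180) and (497,197). The red one below it is the look-alike. The jig's open end is the lower one, nearest the robot. Next I'll cast rays through these corners.

```bash
cat > h.py <<'E'
import numpy as np
def ray(c,u,v,fish=False):
    K=c["K"];x=(u-K[0,2])/K[0,0];y=(v-K[1,2])/K[1,1]
    if fish:
        r=np.hypot(x,y);d=np.array([x/r*np.sin(r),y/r*np.sin(r),np.cos(r)]) if r>0 else np.array([0,0,1.])
    else: d=np.array([x,y,1.])
    return -c["R"].T@c["t"], c["R"].T@d
def onz(c,u,v,z,fish=False):
    o,d=ray(c,u,v,fish);return (o+d*(z-o[2])/d[2])
def proj(c,X,fish=False):
    p=c["R"]@X+c["t"];K=c["K"]
    if fish:
        th=np.arctan2(np.hypot(p[0],p[1]),p[2]);q=p[:2]/np.hypot(p[0],p[1])*th
    else: q=p[:2]/p[2]
    return q*K[0,0]+K[:2,2]
E
python3 - <<'E'
from h import *
c=np.load("pics/top0.npz")
def f(pts,ox,oy,z):
    P=np.array([onz(c,(a+.5)/5-.5+ox,(b+.5)/5-.5+oy,z)[:2] for a,b in pts])
    e=[P[(i+1)%4]-P[i] for i in range(4)]
    print((P.mean(0)*1000).round(1),"len",[round(np.linalg.norm(v)*1000,1) for v in e],"ang",[round(np.degrees(np.arctan2(v[1],v[0])),1) for v in e])
f([(122,85),(250,86),(238,397),(100,395)],140,175,.052)
f([(52,38),(363,42),(348,467),(18,460)],140,175,.012)
f([(83,122),(208,100),(220,180),(97,197)],300,180,.049)
f([(160,95),(205,105),(220,180),(152,190)],300,180,.093)
E
```

```text
[542.2 180.5] len [np.float64(58.0), np.float64(139.0), np.float64(60.3), np.float64(138.6)] ang [np.float64(-93.9), np.float64(176.5), np.float64(85.7), np.float64(-4.4)]
[543.3 180.4] len [np.float64(148.5), np.float64(198.6), np.float64(150.2), np.float64(197.4)] ang [np.float64(-94.2), np.float64(176.0), np.float64(85.3), np.float64(-4.5)]
[ 550.3 -167.3] len [np.float64(57.9), np.float64(36.7), np.float64(56.0), np.float64(34.5)] ang [np.float64(-83.4), np.float64(-177.9), np.float64(94.4), np.float64(5.0)]
[ 546.  -171.9] len [np.float64(19.6), np.float64(32.8), np.float64(29.4), np.float64(41.4)] ang [np.float64(-106.3), np.float64(-175.1), np.float64(94.9), np.float64(-10.7)]
```

```bash
python3 -m crank '{"travel":[[-0.7,-0.6,0],[-1.4,-1.3,0],[-2.2,-2.0,0],[-3.0,-2.7,0],[-3.7,-3.35,0]],"turn":[-0.1,-0.2,-0.3,-0.4,-0.485]}' 85 40
```

```text
clock: 0.52
tcp_pos: [0.3078, 0.3471, 0.1917]
orientation: [-0.0, -0.046, 0.999, -0.0]
wrist_force: [2.0, -0.3, -1.4]
finger_gap: 0.0847
```

```bash
python3 -m crank '{"travel":[[-0.32,-0.89,0],[-0.64,-1.78,0],[-0.96,-2.67,0],[-1.28,-3.56,0],[-1.6,-4.45,0]],"turn":[0,0,0,0,0]}' && python3 -m crank '{"travel":[[-0.32,-0.89,0],[-0.64,-1.78,0],[-0.96,-2.67,0],[-1.28,-3.56,0],[-1.6,-4.45,0]],"turn":[0,0,0,0,0]}' && python3 -m crank '{"travel":[[-0.4,-0.9,0],[-0.8,-1.8,0],[-1.2,-2.8,0],[-1.5,-3.8,0],[-1.6,-4.45,0]],"turn":[0,0,0,0,0]}' && python3 -m crank '{"travel":[[0,0,0.2],[0,0,0.5],[0,0,0.5]],"turn":[0,0,0]}'
python3 - <<'E'
from workcell import *
from h import *
import cv2
for n in("wrist",):
    c=read_camera(n);np.savez(f"pics/{n}1.npz",**c);cv2.imwrite(f"pics/{n}1.png",c["image"][:,:,::-1])
    print(c["K"][0],c["K"][1,2])
    for p in([.550,-.167,.049],[.550,-.167,.093],):print(proj(c,np.array(p),True))
print(get_state()["tcp_pos"],get_state()["orientation"])
E
```

```text
clock: 0.93
tcp_pos: [0.3868, 0.1754, 0.1921]
orientation: [-0.0, -0.043, 0.999, 0.0]
wrist_force: [1.1, 0.5, 0.8]
finger_gap: 0.0852
clock: 1.35
tcp_pos: [0.466, 0.0034, 0.192]
orientation: [-0.0, -0.043, 0.999, 0.0]
wrist_force: [0.6, 0.3, 0.1]
finger_gap: 0.0849
clock: 1.77
tcp_pos: [0.5462, -0.17, 0.1913]
orientation: [0.0, -0.042, 0.999, -0.0]
wrist_force: [0.9, 0.7, 0.4]
finger_gap: 0.085
clock: 2.02
tcp_pos: [0.5432, -0.1662, 0.1692]
orientation: [-0.002, -0.043, 0.999, 0.001]
wrist_force: [-0.3, 1.0, -0.7]
finger_gap: 0.0851
[297.31863964   0.         256.7605466 ] 191.9448001565091
[255.21127178 180.42840656]
[255.10778924 193.30020512]
[ 0.54341037 -0.16580384  0.17037107] [-0.00180129 -0.04292736  0.99907602  0.00105374]
```

View pics/wrist1.png

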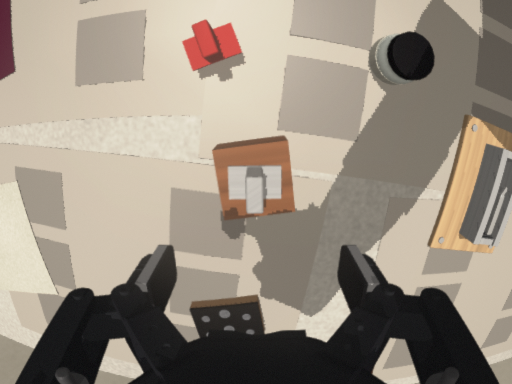

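The wrist view shows the stop in its block, with the flange centred near (254,183) and the block top near (254,194). The ray predictions were (255,180) and (255,193). I'll refine this with a mask.

Run:
```python
from h import *
import cv2
c=np.load("pics/wrist1.npz");im=c["image"]
hsv=cv2.cvtColor(im,cv2.COLOR_RGB2HSV)[150:225,212:298]
g=((hsv[...,1]<60)&(hsv[...,2]>90)).astype(np.uint8)
x0,x1,y0,y1=225-212,285-212,163-150,216-150
m=np.zeros_like(g);m[y0:y1,x0:x1]=g[y0:y1,x0:x1]
for r in m[y0:y1,x0-1:x1+1]:print("".join(".#"[v] for v in r))
cv2.imwrite("pics/x.png",cv2.resize(im[150:230,205:305,::-1],None,fx=7,fy=7,interpolation=cv2.INTER_CUBIC))
```

```text
..............................................................
..............................................................
.........................................###.#........###.....
....#####################################################.....
....#####################################################.....
....#####################################################.....
....#####################################################.....
....######################################################....
....######################################################....
....######################################################....
....######################################################....
....######################################################....
....######################################################....
....######################################################....
....######################################################....
....#####################################################.....
....#####################################################.....
....#########################
[... 1538 characters left out ...]
.......
......................##################......................
......................##################......................
......................#################.......................
......................#################.......................
......................#################.......................
......................#################.......................
.......................################.......................
.......................################.......................
........................######.............................##.
..................................................###########.
............................................#################.
```

View pics/x.png

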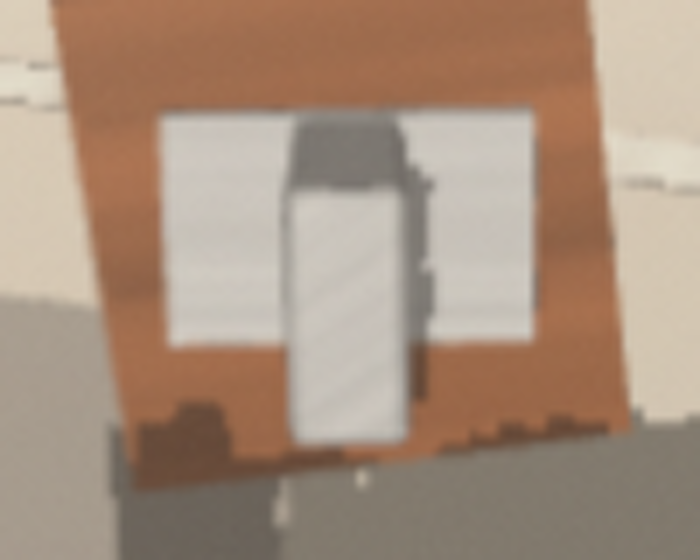

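Run:
```python
from h import *
c=np.load("pics/wrist1.npz")
for pts,z in(([(160,110),(535,110),(536,341),(170,346)],.049),([(290,190),(405,188),(408,440),(293,442)],.093)):
    P=np.array([onz(c,a/7+205-.5,b/7+150-.5,z,True)[:2] for a,b in pts])
    e=[P[(i+1)%4]-P[i] for i in range(4)]
    print((P.mean(0)*1000).round(1),[round(np.linalg.norm(v)*1000,1) for v in e],[round(np.degrees(np.arctan2(v[1],v[0])),1) for v in e])
```

```text
[ 551.9 -167.6] [np.float64(56.0), np.float64(36.5), np.float64(56.5), np.float64(37.3)] [np.float64(94.8), np.float64(6.4), np.float64(-84.4), np.float64(-174.4)]
[ 551.6 -167.6] [np.float64(14.8), np.float64(34.8), np.float64(15.4), np.float64(34.9)] [np.float64(95.8), np.float64(5.8), np.float64(-84.1), np.float64(-175.1)]
```

```bash
python3 -m crank '{"travel":[[-0.2,-0.06,0.4],[-0.2,-0.06,0.9],[-0.2,-0.06,1.5],[-0.2,-0.06,1.5],[-0.2,-0.06,1.5]],"turn":[-0.01,-0.01,-0.01,-0.01,-0.01]}' && python3 -m crank '{"travel":[[0,0,0.4],[0,0,0.8],[0,0,1.2],[0,0,1.35],[0,0,1.35]],"turn":[0,0,0,0,0]}' &&  python3 -m crank '{"travel":[[0,0,0],[0,0,0],[0,0,0]],"turn":[0,0,0]}'
```

```text
clock: 2.48
tcp_pos: [0.5519, -0.1669, 0.1118]
orientation: [-0.001, -0.049, 0.999, 0.001]
wrist_force: [-0.6, -0.3, 0.9]
finger_gap: 0.0852
clock: 2.9
tcp_pos: [0.5528, -0.1678, 0.0584]
orientation: [-0.0, -0.048, 0.999, 0.0]
wrist_force: [0.1, -0.3, 0.3]
finger_gap: 0.0849
clock: 3.15
tcp_pos: [0.5541, -0.1686, 0.0597]
orientation: [0.001, -0.048, 0.999, -0.001]
wrist_force: [0.4, 0.0, 0.1]
finger_gap: 0.0849
```

```bash
python3 -m crank '{"travel":[[0,0,0],[0,0,0],[0,0,0],[0,0,0],[0,0,0]],"turn":[0,0,0,0,0]}' 0 60 && python3 -m crank '{"travel":[[0,0,0],[0,0,0],[0,0,0],[0,0,0],[0,0,0]],"turn":[0,0,0,0,0]}' && python3 -c "
from workcell import *
s=[get_state() for _ in range(3)]
print([(x['tcp_pos'],x['wrist_force'],x['finger_gap']) for x in s])"
```

```text
clock: 3.57
tcp_pos: [0.5531, -0.1682, 0.0582]
orientation: [0.0, -0.048, 0.999, 0.0]
wrist_force: [-0.5, -0.4, 0.2]
finger_gap: 0.025
clock: 3.98
tcp_pos: [0.5531, -0.1682, 0.0581]
orientation: [-0.0, -0.048, 0.999, 0.0]
wrist_force: [-0.6, 0.2, -0.2]
finger_gap: 0.0
[(array([ 0.55307614, -0.16820324,  0.05814053]), array([-0.64179167,  0.23469839, -0.22749444]), 9.819135358619466e-07), (array([ 0.55307614, -0.16820324,  0.05814053]), array([-0.64179167,  0.23469839, -0.22749444]), 9.819135358619466e-07), (array([ 0.55307614, -0.16820324,  0.05814053]), array([-0.64179167,  0.23469839, -0.22749444]), 9.819135358619466e-07)]
```

The fingers closed on nothing, so I'll look before doing anything else.

Run:
```python
from workcell import *
from h import *
import cv2
o=[]
for n in("wrist","scene"):
    c=read_camera(n);np.savez(f"pics/{n}2.npz",**c);o.append(c["image"][:,:,::-1])
w=cv2.resize(o[0][120:320,150:350],None,fx=2,fy=2);s=cv2.resize(o[1][190:310,130:250],(400,400))
cv2.imwrite("pics/x2.png",np.hstack([w,s]))
s=get_state();print(s["finger_gap"],s["tcp_pos"])
```

```text
0.00026266024481335265 [ 0.55309836 -0.16820336  0.05818073]
```

View pics/x2.png

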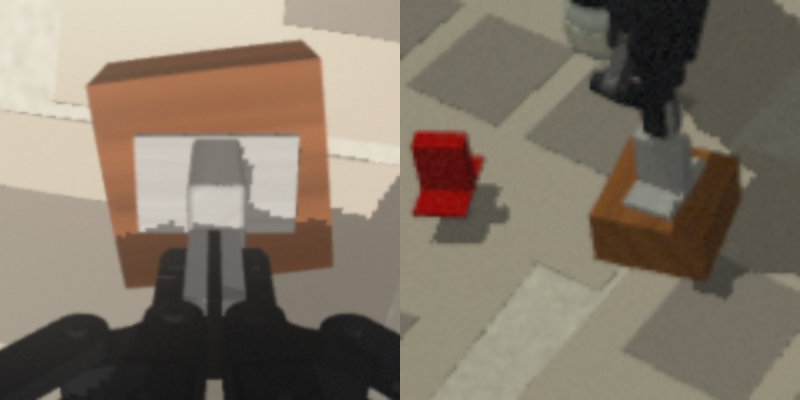

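Run:
```python
from workcell import *
from h import *
import cv2
w=np.load("pics/wrist2.npz");s=np.load("pics/scene2.npz")
for nm,p in(("tcp",[.553,-.168,.058]),("grasp",[.553,-.168,.077]),("top",[.552,-.168,.093]),("flange",[.552,-.168,.049])):
    a=proj(w,np.array(p),True);b=proj(s,np.array(p))
    print(nm,a.round(1),((a-[150,120])*2).round(),b.round(1),((b-[130,190])*400/120).round())
print("cams",-w["R"].T@w["t"],-s["R"].T@s["t"])
cv2.imwrite("pics/x3.png",np.hstack([cv2.resize(s["image"][205:280,175:250,::-1],(500,500),interpolation=cv2.INTER_CUBIC),cv2.resize(w["image"][180:270,210:300,::-1],(300,500)[:1]*2,interpolation=cv2.INTER_CUBIC).repeat(1,0) if False else cv2.resize(w["image"][180:280,210:270,::-1],(300,500),interpolation=cv2.INTER_CUBIC)]))
```

```text
tcp [257.3 218.9] [215. 198.] [209.8 241.5] [266. 172.]
grasp [257.3 231.1] [215. 222.] [209.3 235.5] [264. 152.]
top [257.5 241.8] [215. 244.] [208.5 230.2] [262. 134.]
flange [257.4 212.4] [215. 185.] [209.7 244.1] [266. 180.]
cams [ 0.47511593 -0.17584368  0.24065755] [ 0.96221385 -0.74419275  0.78406785]
```

View pics/x3.png

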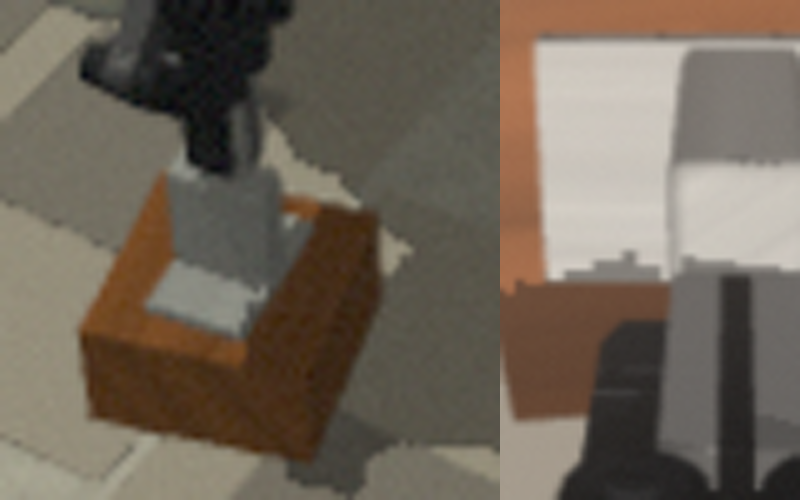

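Run:
```python
from h import *
w=np.load("pics/wrist1.npz")
for dz in(0,.013,.035,.048):
    print(dz,[proj(w,np.array([.5434-dx,-.1658+s*.0427,.170+dz]),True).round(1).tolist() for s in(-1,1) for dx in (0,.011)])
w=np.load("pics/wrist2.npz")
for dz in(0,.018,.035,.048):
    print(dz,[proj(w,np.array([.553-dx,-.168+s*.008,.058+dz]),True).round(1).tolist() for s in(-1,1) for dx in (0,.011)])
```

```text
0 [[194.0, 214.6], [194.2, 199.1], [320.0, 224.2], [322.6, 209.2]]
0.013 [[190.0, 222.3], [190.1, 206.0], [324.0, 232.4], [326.9, 216.6]]
0.035 [[182.2, 237.8], [181.9, 220.0], [331.8, 248.8], [335.4, 231.6]]
0.048 [[176.7, 248.8], [176.2, 230.0], [337.2, 260.2], [341.3, 242.2]]
0 [[245.3, 217.8], [246.7, 202.4], [269.2, 219.9], [271.0, 204.6]]
0.018 [[244.3, 229.3], [245.8, 212.7], [270.3, 231.5], [272.4, 215.1]]
0.035 [[243.1, 242.2], [244.7, 224.4], [271.6, 244.6], [273.9, 226.9]]
0.048 [[242.1, 253.7], [243.7, 235.0], [272.7, 256.2], [275.2, 237.6]]
```

The evidence agrees: shut on zero gap, and visible finger ends in both views about 35 mm higher than the reported TCP. So the fingers closed above the block's top. I'll open and go 20 mm lower, which is clear of the flange either way because open pads sit 13 mm back. Then I'll look again.

```bash
python3 -m crank '{"travel":[[0,0,0],[0,0,0],[0,0,0],[0,0,0],[0,0,0]],"turn":[0,0,0,0,0]}' 85 40 && python3 -m crank '{"travel":[[0,0,0],[0,0,0],[0,0,0.15],[0,0,0.3],[0,0,0.5]],"turn":[0,0,0,0,0]}' && python3 -m crank '{"travel":[[0,0,0],[0,0,0]],"turn":[0,0]}'
python3 - <<'E'
from workcell import *
from h import *
import cv2
s=read_camera("scene");w=read_camera("wrist")
np.savez("pics/wrist3.npz",**w)
cv2.imwrite("pics/x4.png",np.hstack([cv2.resize(s["image"][195:275,170:250,::-1],(400,400),interpolation=cv2.INTER_CUBIC),cv2.resize(w["image"][150:310,150:350,::-1],(400,400)[:1]+(400,),interpolation=cv2.INTER_CUBIC)]))
st=get_state();print(st["tcp_pos"],st["wrist_force"],st["joint_pos"])
E
```

```text
clock: 4.5
tcp_pos: [0.5531, -0.1682, 0.0582]
orientation: [0.0, -0.048, 0.999, 0.0]
wrist_force: [0.6, -0.1, -0.1]
finger_gap: 0.0607
clock: 4.92
tcp_pos: [0.5533, -0.1683, 0.0377]
orientation: [0.0, -0.048, 0.999, -0.0]
wrist_force: [0.3, -0.2, 0.0]
finger_gap: 0.085
clock: 5.08
tcp_pos: [0.5522, -0.1678, 0.037]
orientation: [-0.001, -0.048, 0.999, 0.001]
wrist_force: [-0.2, -0.8, -0.5]
finger_gap: 0.085
[ 0.55300008 -0.1682026   0.03800268] [ 0.07233624  0.10455708 -0.17652046] [-4.34175839e-01  4.09047785e-01 -2.06686708e-01  9.55448939e-01
  8.93757926e-05 -5.30325589e-01]
```

View pics/x4.png

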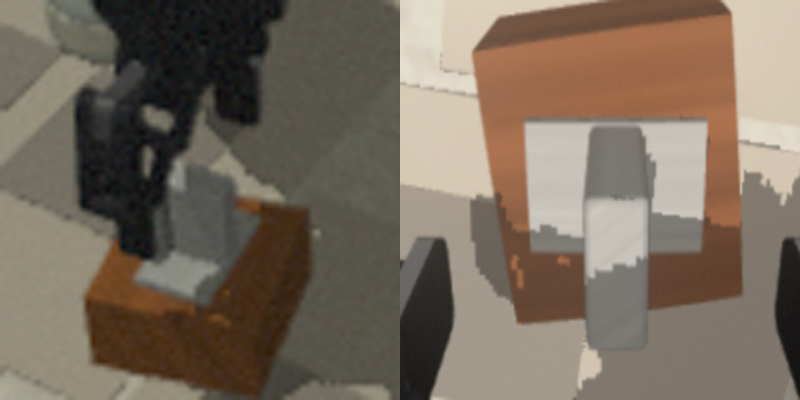

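Run:
```python
from h import *
s=np.load("pics/scene0.npz");w=np.load("pics/wrist3.npz")
for z in(.038,.051,.07,.086,.1):
    print(z,[((proj(s,np.array([.553,-.168+d,z]))-[170,195])*5).round().tolist() for d in(-.0427,.0427,-.057,.057)],[((proj(w,np.array([.553+e,-.168+d,z]),True)-[150,150])*[2,2.5]+[400,0]).round().tolist() for d in(-.0427,.0427) for e in (0,-.011)])
```

```text
0.038 [[151.0, 326.0], [250.0, 204.0], [133.0, 347.0], [266.0, 185.0]] [[487.0, 159.0], [488.0, 121.0], [739.0, 187.0], [744.0, 150.0]]
0.051 [[148.0, 306.0], [249.0, 184.0], [131.0, 327.0], [265.0, 165.0]] [[479.0, 179.0], [480.0, 138.0], [746.0, 208.0], [752.0, 168.0]]
0.07 [[145.0, 276.0], [247.0, 155.0], [127.0, 298.0], [263.0, 136.0]] [[466.0, 212.0], [466.0, 168.0], [759.0, 243.0], [767.0, 201.0]]
0.086 [[142.0, 250.0], [245.0, 129.0], [124.0, 272.0], [262.0, 110.0]] [[452.0, 245.0], [452.0, 198.0], [772.0, 278.0], [781.0, 233.0]]
0.1 [[140.0, 228.0], [244.0, 107.0], [121.0, 249.0], [260.0, 88.0]] [[439.0, 279.0], [437.0, 229.0], [785.0, 313.0], [795.0, 266.0]]
```

The open tips show at z≈0.085 (scene (140,252) and (240,122)), so the real finger ends sit about 35 mm above the reported TCP. I'll go 17 mm lower and close.

```bash
python3 -m crank '{"travel":[[0,0,0.1],[0,0,0.2],[0,0,0.3],[0,0,0.42],[0,0,0.42]],"turn":[0,0,0,0,0]}' 85 60 && python3 -m crank '{"travel":[[0,0,0],[0,0,0],[0,0,0],[0,0,0],[0,0,0]],"turn":[0,0,0,0,0]}' 0 60 && python3 -m crank '{"travel":[[0,0,0],[0,0,0],[0,0,0],[0,0,0],[0,0,0]],"turn":[0,0,0,0,0]}'
```

```text
clock: 5.6
tcp_pos: [0.5523, -0.1679, 0.0201]
orientation: [-0.001, -0.048, 0.999, 0.0]
wrist_force: [0.0, 1.2, -0.2]
finger_gap: 0.0849
clock: 6.02
tcp_pos: [0.5533, -0.1683, 0.0216]
orientation: [0.0, -0.048, 0.999, -0.0]
wrist_force: [-0.3, -1.1, -0.3]
finger_gap: 0.0253
clock: 6.43
tcp_pos: [0.5535, -0.1684, 0.0217]
orientation: [0.0, -0.048, 0.999, -0.0]
wrist_force: [0.5, -0.8, 3.3]
finger_gap: 0.0152
```

Gripped at 15–16 mm. Now I'll lift it and check the weight.

```bash
python3 -m crank '{"travel":[[0,0,-0.05],[0,0,-0.2],[0,0,-0.4],[0,0,-0.7],[0,0,-1.0]],"turn":[0,0,0,0,0]}' && python3 -m crank '{"travel":[[0,0,-0.3],[0,0,-0.6],[0,0,-0.9],[0,0,-0.9],[0,0,-0.9]],"turn":[0,0,0,0,0]}'; python3 -m crank '{"travel":[[0,0,0]],"turn":[0]}'
```

```text
clock: 6.85
tcp_pos: [0.5526, -0.168, 0.0619]
orientation: [-0.0, -0.048, 0.999, 0.0]
wrist_force: [-0.2, 0.4, -1.9]
finger_gap: 0.015
clock: 7.27
tcp_pos: [0.5537, -0.1685, 0.0983]
orientation: [0.001, -0.048, 0.999, -0.0]
wrist_force: [0.1, -0.2, -1.5]
finger_gap: 0.0153
clock: 7.35
tcp_pos: [0.5528, -0.1681, 0.097]
orientation: [-0.0, -0.048, 0.999, 0.0]
wrist_force: [-0.1, -0.1, -1.0]
finger_gap: 0.0155
```

```bash
python3 -m crank '{"travel":[[0.02,0.4,0],[0.05,1.1,0],[0.08,1.8,0],[0.11,2.5,0],[0.14,3.2,0]],"turn":[0,0,0,0,0]}' && python3 -m crank '{"travel":[[0.03,0.7,0],[0.06,1.4,0],[0.09,2.1,0],[0.12,2.8,0],[0.15,3.5,0]],"turn":[0,0,0,0,0]}' && python3 -m crank '{"travel":[[0.03,0.7,0],[0.06,1.3,0],[0.07,1.8,0],[0.08,2.1,0],[0.08,2.15,0]],"turn":[0.05,0.1,0.15,0.169,0.169]}'; python3 -m crank '{"travel":[[0,0,0],[0,0,0]],"turn":[0,0]}'
python3 - <<'E'
from workcell import *
from h import *
import cv2
w=read_camera("wrist");np.savez("pics/wrist4.npz",**w)
t=read_camera("top");np.savez("pics/top4.npz",**t)
cv2.imwrite("pics/x5.png",cv2.resize(w["image"][110:310,150:370,::-1],None,fx=3.6,fy=3,interpolation=cv2.INTER_CUBIC))
st=get_state();print(st["tcp_pos"],st["orientation"])
E
```

```text
clock: 7.77
tcp_pos: [0.5337, -0.0394, 0.0963]
orientation: [-0.001, -0.048, 0.999, 0.001]
wrist_force: [0.4, -0.5, -1.5]
finger_gap: 0.0152
clock: 8.18
tcp_pos: [0.5141, 0.0993, 0.0965]
orientation: [-0.001, -0.048, 0.999, 0.0]
wrist_force: [0.3, 0.5, -0.9]
finger_gap: 0.0151
clock: 8.6
tcp_pos: [0.5025, 0.1852, 0.0965]
orientation: [-0.001, 0.035, 0.999, 0.0]
wrist_force: [0.5, -0.4, -0.7]
finger_gap: 0.0151
clock: 8.77
tcp_pos: [0.5038, 0.1825, 0.0969]
orientation: [-0.0, 0.036, 0.999, -0.0]
wrist_force: [-0.2, -0.3, -0.9]
finger_gap: 0.0152
[0.50421715 0.18192182 0.09713352] [-2.59027718e-04  3.67431429e-02  9.99324702e-01 -1.17448597e-04]
```

View pics/x5.png

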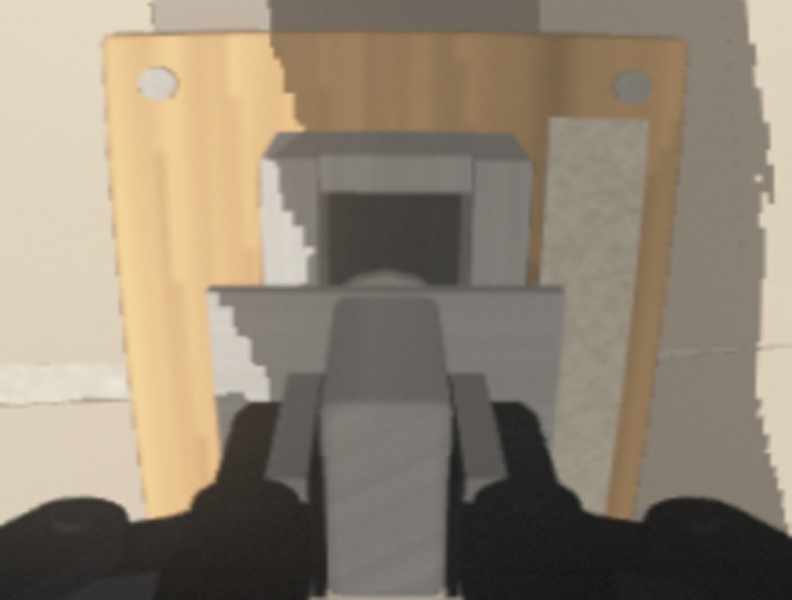

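The wrist view shows the stop held over the jig: flange front edge at crop (208,288)–(563,288), and channel end corners at (262,157) and (531,157). I'll measure the offset.

Run:
```python
from h import *
c=np.load("pics/wrist4.npz")
q=lambda a,b,z:onz(c,149.64+a/3.6,109.67+b/3,z,True)[:2]*1000
yaw=lambda v:np.degrees(np.arctan2(v[1],v[0])).round(2)
fl=q(208,288,.1244);fr=q(563,288,.1244);print("flange",fl,fr,(fl+fr)/2,np.linalg.norm(fr-fl),yaw(fr-fl)-90)
bt=[q(332,402,.1684),q(450,403,.1684)];print("blocktop front",bt,sum(bt)/2,yaw(bt[1]-bt[0])-90)
cl=q(262,157,.052);cr=q(531,157,.052);print("chan end",cl,cr,(cl+cr)/2,np.linalg.norm(cr-cl),yaw(cr-cl)-90)
il=q(320,157,.052);ir=q(472,157,.052);print("inner",(il+ir)/2)
bl=q(105,36,.012);br=q(687,40,.012);print("board",(bl+br)/2,np.linalg.norm(br-bl),yaw(br-bl)-90)
a=np.radians(-4.2);u=np.array([np.cos(a),np.sin(a)]);n=np.array([-u[1],u[0]])
for nm,p,xj in(("chan",(cl+cr)/2,-70),("board",(bl+br)/2,-100)):
    print(nm,"jig_open:",p+(-40-xj)*u)
print("stop centre:",(fl+fr)/2+18*u)
```

```text
flange [481.99051563 156.25292767] [485.98393269 211.54871231] [483.98722416 183.90081999] 55.43979778930944 -4.1299999999999955
blocktop front [array([484.06148999, 177.65159572]), array([485.22348862, 191.41032231])] [484.6424893  184.53095901] -4.829999999999998
chan end [472.71484239 157.68300104] [476.90613204 216.2239105 ] [474.81048721 186.95345577] 58.69075727445921 -4.099999999999994
inner [474.88720538 186.81473435]
board [445.58335781 189.43984524] 148.0720628399308 -4.530000000000001
chan jig_open: [504.72992153 184.75630986]
board jig_open: [505.42222645 185.04555341]
stop centre: [501.93888475 182.58253244]
```

```bash
python3 -m crank '{"travel":[[-0.06,0.055,0],[-0.06,0.055,0.2],[-0.06,0.055,0.4],[-0.06,0.055,0.6],[-0.06,0.055,0.8]],"turn":[0,0,0,0,0]}' && python3 -m crank '{"travel":[[0,0,0.1],[0,0,0.2],[0,0,0.3],[0,0,0.3],[0,0,0.3]],"turn":[0,0,0,0,0]}' && python3 -m crank '{"travel":[[0,0,0.1],[0,0,0.2],[0,0,0.3],[0,0,0.4],[0,0,0.4]],"turn":[0,0,0,0,0]}' && python3 -m crank '{"travel":[[0,0,0],[0,0,0]],"turn":[0,0]}'
```

```text
clock: 9.28
tcp_pos: [0.5065, 0.1844, 0.0641]
orientation: [-0.001, 0.037, 0.999, -0.0]
wrist_force: [-0.8, 0.2, -1.7]
finger_gap: 0.0152
clock: 9.7
tcp_pos: [0.5068, 0.1848, 0.0533]
orientation: [-0.0, 0.036, 0.999, 0.0]
wrist_force: [-0.2, -0.2, -1.5]
finger_gap: 0.0152
clock: 10.12
tcp_pos: [0.5062, 0.1846, 0.0364]
orientation: [-0.001, 0.036, 0.999, -0.0]
wrist_force: [-0.3, 0.3, -2.0]
finger_gap: 0.0151
clock: 10.28
tcp_pos: [0.5069, 0.1847, 0.0374]
orientation: [-0.0, 0.036, 0.999, 0.0]
wrist_force: [0.0, 0.0, -0.3]
finger_gap: 0.0151
```

```bash
python3 -m crank '{"travel":[[0,0,0.05],[0,0,0.1],[0,0,0.15],[0,0,0.15],[0,0,0.15]],"turn":[0,0,0,0,0]}' && for i in 1 2 3; do python3 -m crank '{"travel":[[0,0,0.02],[0,0,0.02],[0,0,0.02]],"turn":[0,0,0]}'; done
```

```text
clock: 10.7
tcp_pos: [0.5068, 0.1847, 0.0312]
orientation: [-0.0, 0.036, 0.999, 0.0]
wrist_force: [0.6, -0.4, -1.7]
finger_gap: 0.0152
clock: 10.95
tcp_pos: [0.5069, 0.1847, 0.0306]
orientation: [0.0, 0.036, 0.999, 0.0]
wrist_force: [-0.9, 0.4, -1.4]
finger_gap: 0.0149
clock: 11.2
tcp_pos: [0.5069, 0.1847, 0.0298]
orientation: [-0.0, 0.036, 0.999, 0.0]
wrist_force: [-0.8, -0.3, -1.8]
finger_gap: 0.015
clock: 11.45
tcp_pos: [0.5069, 0.1847, 0.029]
orientation: [-0.0, 0.036, 0.999, 0.0]
wrist_force: [0.3, -0.7, -0.8]
finger_gap: 0.0151
```

```bash
for i in 1 2 3 ; do python3 -m crank '{"travel":[[0,0,0.015],[0,0,0.015],[0,0,0.015]],"turn":[0,0,0]}'|grep -v orient; done
```

```text
clock: 11.7
tcp_pos: [0.507, 0.1848, 0.0287]
wrist_force: [-1.2, -0.1, 1.6]
finger_gap: 0.0151
clock: 11.95
tcp_pos: [0.5071, 0.1847, 0.0287]
wrist_force: [-2.3, -0.5, 6.0]
finger_gap: 0.0153
clock: 12.2
tcp_pos: [0.5071, 0.1848, 0.0287]
wrist_force: [-4.4, -0.7, 10.9]
finger_gap: 0.0148
```

```bash
python3 -m crank '{"travel":[[0,0,-0.045],[0,0,-0.045],[-0.1,0,-0.045],[-0.2,0,-0.045],[-0.3,0,-0.045]],"turn":[0,0,0,0,0]}'|grep -v orient; for i in 1 2 3; do python3 -m crank '{"travel":[[-0.08,0,0],[-0.16,0,0],[-0.24,0,0],[-0.3,0,0],[-0.3,0,0]],"turn":[0,0,0,0,0]}'|grep -v orient; done
```

```text
clock: 12.62
tcp_pos: [0.5193, 0.1838, 0.0287]
wrist_force: [-0.2, 0.3, -0.4]
finger_gap: 0.0151
clock: 13.03
tcp_pos: [0.5316, 0.1829, 0.0289]
wrist_force: [-0.5, -0.5, -1.2]
finger_gap: 0.0151
clock: 13.45
tcp_pos: [0.5436, 0.1821, 0.0291]
wrist_force: [-0.6, -0.1, -2.0]
finger_gap: 0.015
clock: 13.87
tcp_pos: [0.5556, 0.1812, 0.0291]
wrist_force: [-0.0, -0.1, -1.2]
finger_gap: 0.0154
```

```bash
for i in 1 2; do python3 -m crank '{"travel":[[-0.08,0,0],[-0.16,0,0],[-0.24,0,0],[-0.32,0,0],[-0.36,0,0]],"turn":[0,0,0,0,0]}'|grep -v orient; done; for i in 1 2 3; do python3 -m crank '{"travel":[[-0.02,0,0],[-0.04,0,0],[-0.05,0,0]],"turn":[0,0,0]}'|grep -v orient; done
```

```text
clock: 14.28
tcp_pos: [0.5699, 0.1802, 0.0291]
wrist_force: [0.4, -0.7, -0.2]
finger_gap: 0.0151
clock: 14.7
tcp_pos: [0.5841, 0.1791, 0.029]
wrist_force: [0.8, 0.6, -1.3]
finger_gap: 0.0151
clock: 14.95
tcp_pos: [0.5855, 0.179, 0.0289]
wrist_force: [0.4, -0.2, -1.3]
finger_gap: 0.015
clock: 15.2
tcp_pos: [0.5876, 0.1789, 0.0291]
wrist_force: [-1.2, -0.8, -1.6]
finger_gap: 0.0151
clock: 15.45
tcp_pos: [0.5896, 0.1787, 0.029]
wrist_force: [0.1, -0.4, -1.4]
finger_gap: 0.0151
```

```bash
for i in 1 2 3 4 5 6; do python3 -m crank '{"travel":[[-0.02,0,0],[-0.02,0,0]],"turn":[0,0]}'|egrep 'tcp|force'; done
```

```text
tcp_pos: [0.5905, 0.1786, 0.029]
wrist_force: [0.2, -0.3, -1.0]
tcp_pos: [0.5912, 0.1786, 0.029]
wrist_force: [-0.1, -0.2, -1.6]
tcp_pos: [0.592, 0.1785, 0.029]
wrist_force: [-0.4, 0.0, -1.3]
tcp_pos: [0.5929, 0.1785, 0.029]
wrist_force: [-0.3, 0.6, -1.4]
tcp_pos: [0.5937, 0.1784, 0.029]
wrist_force: [-0.4, -0.3, -1.9]
tcp_pos: [0.5941, 0.1784, 0.0289]
wrist_force: [-0.4, -0.4, -2.3]
```

```bash
for i in 1 2 3; do python3 -m crank '{"travel":[[-0.02,0,0],[-0.02,0,0]],"turn":[0,0]}'|egrep 'tcp|force'; done
```

```text
tcp_pos: [0.5944, 0.1783, 0.0289]
wrist_force: [-2.1, 1.3, -0.8]
tcp_pos: [0.5946, 0.1783, 0.0288]
wrist_force: [-5.2, 0.7, 1.5]
tcp_pos: [0.5947, 0.1783, 0.0288]
wrist_force: [-6.5, 0.5, 3.1]
```

Contact at 87.5 mm of travel, matching the expected 88, so it's home. I'll ease off the push, then start the lift.

```bash
python3 -m crank '{"travel":[[0.025,0,0],[0.025,0,0],[0.025,0,0]],"turn":[0,0,0]}'|egrep 'tcp|force';python3 -m crank '{"travel":[[0,0,-0.02],[0,0,-0.04],[0,0,-0.06],[0,0,-0.075],[0,0,-0.075]],"turn":[0,0,0,0,0]}'|egrep 'tcp|force'; for i in 1 2 3 ; do python3 -m crank '{"travel":[[0,0,-0.02],[0,0,-0.02]],"turn":[0,0]}'|egrep 'clock|tcp|force'; done
```

```text
tcp_pos: [0.5946, 0.1783, 0.0288]
wrist_force: [-6.0, 0.4, 0.8]
tcp_pos: [0.5947, 0.1781, 0.0314]
wrist_force: [-5.3, 0.9, -3.2]
clock: 17.78
tcp_pos: [0.5946, 0.1781, 0.0323]
wrist_force: [-4.9, 1.1, -3.7]
clock: 17.95
tcp_pos: [0.5947, 0.1781, 0.0331]
wrist_force: [-6.2, 0.9, -2.7]
clock: 18.12
tcp_pos: [0.5947, 0.1781, 0.0339]
wrist_force: [-6.1, 0.9, -3.6]
```

```bash
python3 -m crank '{"travel":[[0.02,0,0],[0.02,0,0]],"turn":[0,0]}'|egrep 'tcp|force'; for i in 1 2 3 4; do python3 -m crank '{"travel":[[0,0,-0.02],[0,0,-0.02]],"turn":[0,0]}'|egrep 'clock|tcp|force'; done
```

```text
tcp_pos: [0.5946, 0.1782, 0.0341]
wrist_force: [-4.5, 0.3, -4.7]
clock: 18.45
tcp_pos: [0.5945, 0.1782, 0.0349]
wrist_force: [-4.4, 0.6, -4.9]
clock: 18.62
tcp_pos: [0.5945, 0.1782, 0.0354]
wrist_force: [-3.8, -0.7, -8.3]
clock: 18.78
tcp_pos: [0.5945, 0.1782, 0.036]
wrist_force: [-3.3, 0.5, -11.8]
clock: 18.95
tcp_pos: [0.5944, 0.1782, 0.0367]
wrist_force: [-1.4, -0.1, -15.4]
```

```bash
for i in 1 2 3 4 5; do python3 -m crank '{"travel":[[0,0,0],[0,0,0]],"turn":[0,0]}'|egrep 'clock|tcp|force'; done
```

```text
clock: 19.12
tcp_pos: [0.5944, 0.1782, 0.0367]
wrist_force: [-2.2, -0.4, -18.0]
clock: 19.28
tcp_pos: [0.5944, 0.1782, 0.0369]
wrist_force: [-2.1, -0.1, -19.6]
clock: 19.45
tcp_pos: [0.5944, 0.1782, 0.0371]
wrist_force: [-2.6, -0.2, -20.3]
clock: 19.62
tcp_pos: [0.5944, 0.1783, 0.0372]
wrist_force: [-3.4, -0.8, -21.0]
clock: 19.78
tcp_pos: [0.5945, 0.1782, 0.0373]
wrist_force: [-2.6, -0.1, -20.8]
```

The force crept up during the hold to about 21 N at the wrist, which is about 19.5 N on the lips after taking off roughly 1.4 N of weight. I'll ease off straight away to the intended level.

```bash
python3 -m crank '{"travel":[[0,0,0.03],[0,0,0.03]],"turn":[0,0]}'|egrep 'clock|tcp|force'; for i in 1 2; do python3 -m crank '{"travel":[[0,0,0],[0,0,0]],"turn":[0,0]}'|egrep 'clock|tcp|force'; done
```

```text
clock: 19.95
tcp_pos: [0.5945, 0.1783, 0.0367]
wrist_force: [-4.0, -0.8, -17.0]
clock: 20.12
tcp_pos: [0.5945, 0.1782, 0.0367]
wrist_force: [-5.1, -0.6, -15.4]
clock: 20.28
tcp_pos: [0.5945, 0.1783, 0.0367]
wrist_force: [-5.6, -1.0, -16.1]
```

```bash
python3 -m crank '{"travel":[[0.01,0,0.02],[0.02,0,0.05],[0.025,0,0.06],[0.025,0,0.06],[0.025,0,0.06]],"turn":[0,0,0,0,0]}'|egrep 'clock|tcp|force'; for i in 1 2; do python3 -m crank '{"travel":[[0,0,0],[0,0,0],[0,0,0]],"turn":[0,0,0]}'|egrep 'clock|tcp|force'; done
```

```text
clock: 20.7
tcp_pos: [0.5946, 0.1783, 0.0357]
wrist_force: [-5.8, -1.2, -9.4]
clock: 20.95
tcp_pos: [0.5946, 0.1783, 0.0357]
wrist_force: [-5.9, -2.4, -9.5]
clock: 21.2
tcp_pos: [0.5946, 0.1783, 0.0357]
wrist_force: [-5.1, -0.8, -10.1]
```

```bash
for i in 1 2 3; do python3 -m crank '{"travel":[[0.007,0,-0.01],[0.007,0,-0.01],[0.007,0,-0.01]],"turn":[0,0,0]}'|egrep 'clock|tcp|force'; done;  python3 -m crank '{"travel":[[0,0,0],[0,0,0],[0,0,0]],"turn":[0,0,0]}'|egrep 'clock|tcp|force'
```

```text
clock: 21.45
tcp_pos: [0.5946, 0.1783, 0.0358]
wrist_force: [-5.0, -1.8, -9.0]
clock: 21.7
tcp_pos: [0.5944, 0.1783, 0.0357]
wrist_force: [-4.2, -3.2, -9.1]
clock: 21.95
tcp_pos: [0.5943, 0.1783, 0.0358]
wrist_force: [-1.0, -2.6, -9.6]
clock: 22.2
tcp_pos: [0.5942, 0.1784, 0.0357]
wrist_force: [-0.2, -2.3, -8.9]
```

```bash
for i in 1 2 3; do python3 -m crank '{"travel":[[0,0,-0.01],[0,0,-0.01],[0,0,-0.01]],"turn":[0,0,0]}'|egrep 'clock|tcp|force'; done;  python3 -m crank '{"travel":[[0,0,0],[0,0,0],[0,0,0]],"turn":[0,0,0]}'|egrep 'clock|tcp|force'
```

```text
clock: 22.45
tcp_pos: [0.5941, 0.1784, 0.0359]
wrist_force: [3.0, -2.8, -10.8]
clock: 22.7
tcp_pos: [0.594, 0.1784, 0.0361]
wrist_force: [4.4, -3.1, -12.6]
clock: 22.95
tcp_pos: [0.5939, 0.1784, 0.0364]
wrist_force: [4.2, -3.3, -13.3]
clock: 23.2
tcp_pos: [0.5939, 0.1784, 0.0364]
wrist_force: [5.5, -2.2, -12.1]
```

```bash
python3 -m crank '{"travel":[[-0.012,0,-0.008],[-0.012,0,-0.008],[-0.012,0,-0.008]],"turn":[0,0,0]}'|egrep 'clock|tcp|force'; for i in 1 2 3; do python3 -m crank '{"travel":[[0,0,0],[0,0,0],[0,0,0]],"turn":[0,0,0]}'|egrep 'clock|tcp|force'; done
```

```text
clock: 23.45
tcp_pos: [0.5939, 0.1784, 0.0365]
wrist_force: [4.0, -1.9, -13.5]
clock: 23.7
tcp_pos: [0.5939, 0.1784, 0.0364]
wrist_force: [4.3, -2.9, -14.5]
clock: 23.95
tcp_pos: [0.5939, 0.1784, 0.0365]
wrist_force: [4.3, -2.1, -15.1]
clock: 24.2
tcp_pos: [0.594, 0.1784, 0.0365]
wrist_force: [4.2, -2.4, -14.3]
```

The second hold was steady: 13.5–15 N at the wrist for 0.75 s, which is 12–13.6 N net of weight. Now I'll let it down gently.

```bash
python3 -m crank '{"travel":[[0,0,0],[0,0,0.03],[0,0,0.07],[0,0,0.11],[0,0,0.15]],"turn":[0,0,0,0,0]}'|egrep 'clock|tcp|force'; python3 -m crank '{"travel":[[0,0,0.03],[0,0,0.05],[0,0,0.05],[0,0,0.05]],"turn":[0,0,0,0]}'|egrep 'clock|tcp|force'; for i in 1 2; do python3 -m crank '{"travel":[[-0.01,0,0],[-0.01,0,0]],"turn":[0,0]}'|egrep 'clock|tcp|force'; done
```

```text
clock: 24.62
tcp_pos: [0.5938, 0.1794, 0.032]
wrist_force: [0.2, -0.1, -1.2]
clock: 24.95
tcp_pos: [0.5936, 0.1786, 0.029]
wrist_force: [-0.2, -0.1, -1.9]
clock: 25.12
tcp_pos: [0.5941, 0.1785, 0.0289]
wrist_force: [0.1, -0.3, -1.5]
clock: 25.28
tcp_pos: [0.5942, 0.1784, 0.0288]
wrist_force: [-0.0, 0.2, -0.9]
```

```bash
for i in 1 2 3; do python3 -m crank '{"travel":[[-0.01,0,0],[-0.01,0,0],[-0.01,0,0]],"turn":[0,0,0]}'|egrep 'clock|tcp|force'; done
```

```text
clock: 25.53
tcp_pos: [0.5943, 0.1784, 0.0288]
wrist_force: [-2.7, 0.3, 0.6]
clock: 25.78
tcp_pos: [0.5944, 0.1784, 0.0288]
wrist_force: [-4.4, -0.4, 2.9]
clock: 26.03
tcp_pos: [0.5945, 0.1784, 0.0288]
wrist_force: [-6.9, 0.3, 4.6]
```

```bash
python3 -m crank '{"travel":[[0.02,0,0.005],[0.02,0,0.005],[0.02,0,0.005]],"turn":[0,0,0]}'|egrep 'clock|tcp|force'; python3 -m crank '{"travel":[[0,0,0],[0,0,0],[0,0,0],[0,0,0],[0,0,0]],"turn":[0,0,0,0,0]}' 40|egrep 'clock|tcp|force|gap';python3 -m crank '{"travel":[[0,0,0],[0,0,0],[0,0,-0.2],[0,0,-0.5],[0,0,-0.9]],"turn":[0,0,0,0,0]}' 50|egrep 'clock|tcp|force|gap'; python3 -m crank '{"travel":[[0,0,-0.5],[0,0,-1.2],[0,0,-2],[0,0,-2],[0,0,-2]],"turn":[0,0,0,0,0]}'|egrep 'clock|tcp|force|gap'
python3 - <<'E'
from workcell import *
from h import *
import cv2
w=read_camera("wrist");np.savez("pics/wrist6.npz",**w);s=read_camera("scene");t=read_camera("top");np.savez("pics/top6.npz",**t)
cv2.imwrite("pics/x6.png",np.hstack([cv2.resize(w["image"][100:300,170:350,::-1],(450,500),interpolation=cv2.INTER_CUBIC),cv2.resize(s["image"][135:215,220:280,::-1],(345,500),interpolation=cv2.INTER_CUBIC)]))
st=get_state();print(st["tcp_pos"],st["orientation"],st["wrist_force"])
E
```

```text
clock: 26.28
tcp_pos: [0.5945, 0.1784, 0.0288]
wrist_force: [-5.4, 0.5, 5.1]
clock: 26.7
tcp_pos: [0.5953, 0.1782, 0.0285]
wrist_force: [-0.3, -0.7, -0.1]
finger_gap: 0.0403
clock: 27.12
tcp_pos: [0.5938, 0.1782, 0.0642]
wrist_force: [0.4, -0.5, 0.1]
finger_gap: 0.0501
clock: 27.53
tcp_pos: [0.5967, 0.1787, 0.1478]
wrist_force: [0.0, -0.3, -0.6]
finger_gap: 0.0501
[0.59399872 0.17820552 0.14367325] [-7.46409816e-04  3.64134428e-02  9.99336526e-01 -1.12815473e-04] [-0.45261611  0.22013505 -1.49288234]
```

View pics/x6.png

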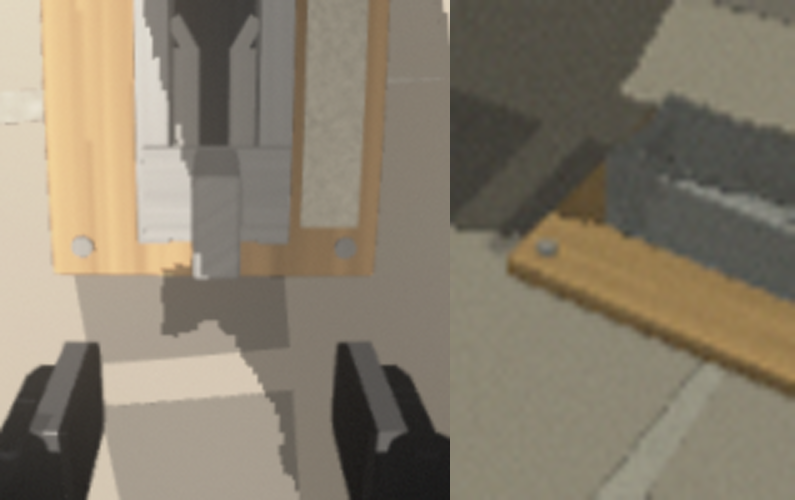

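Run:
```python
from h import *
c=np.load("pics/wrist6.npz")
q=lambda a,b,z:onz(c,169.5+a/2.5,99.5+b/2.5,z,True)[:2]*1000
l=q(142,147,.056);r=q(289,147,.056);print(l,r,np.linalg.norm(l-r),np.degrees(np.arctan2(*(r-l)[::-1]))-90)
b=[q(193,176,.100),q(241,177,.100)];print("block top rear z=.1",b)
e=[q(138,242,.052),q(289,242,.052)];print("chan end",e)
a=np.radians(-4.2);u=np.array([np.cos(a),np.sin(a)])
j=np.array([504.9,184.9])+40*u
R=np.array([u,[-u[1],u[0]]])
print("jig frame: flange rear",R@((l+r)/2-j),"block",R@((b[0]+b[1])/2-j),"end",R@((e[0]+e[1])/2-j))
```

```text
[572.68399912 151.83941533] [576.76080576 207.09175594] 55.40254051881477 -4.219935191158925
block top rear z=.1 [array([574.50704309, 172.38160369]), array([575.95892388, 187.61569756])]
chan end [array([611.63259141, 145.8461325 ]), array([616.03809662, 205.65958572])]
jig frame: flange rear [30.0328995  -0.30615325] block [30.50306865  0.26287422] end [69.31271578 -1.14434784]
```

```bash
python3 -c "
from workcell import *
print(hand_in())"
```

```text
the job is handed in; nothing more can be done
None
```

The register stop is home in the channel, caught under the lips, let down flat and released, and I have handed the job in at about 28 s. The main doubt is the pull test, where the first pull came very close to the 20 N limit and may have passed it.

- **Grasp:** The first try closed on nothing. The pictures showed the finger ends about 35 mm higher than the reported TCP. I reopened, went lower and gripped the grip block without disturbing the stop.
- **Sliding home:** The stop went into the open end without touching anything until the flange rested on the wall tops. It met the closed end after 87.5 mm, where 88 mm was expected.
- **Pull test:** The head met the lips after about 6 mm of free lift.
    - **First pull:** The force crept up while I held still and peaked at a wrist reading of about 21 N. That is about 19.5 N net of the stop's weight, with noise of roughly ±0.5 to 1 N.
    - **Second pull:** I eased off and rose gently again, then held 13.5–15 N at the wrist for 0.75 s, about 12–13.6 N net. There was a sideways force of about 4 N, and the stop stood about 0.5 mm short of the end stop.
- **Final state:** I let the stop down, pushed it home again with about 7 N, released it and raised the gripper clear. In the last wrist picture the flange's rear edge is at jig x = 30.0 mm, as it should be at home. It is 0.3 mm off centre sideways and square to within 0.1°.
- **Other objects:** The brayer, ink jar, lino block and red look-alike were never approached. I did not measure them again at the end.

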